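Spring-clamp a glue block into a frame corner

TASK

The self-closing clamp is parked on the wooden rail: squeeze it open, lift it off, and lower it, still open, over the frame's side panel and the loose glue block together, about a finger's breadth (15 mm) short of the corner post. Press it gently home until its sole rests on the panel's top edge, and keep it pressed down while you slide it along the panel until it bears against the post; then, without letting it rise off the edge, let it close so that it holds the block flat against the panel, and leave it there. Feel your way, do not bruise the soft wood, and leave the mug, toy car and tape measure alone.

Things in the scene. Friction and masses are not known exactly. Their poses are not given: they have to be found in the camera images.
- clamp: Self-closing cross-arm clamp, black plastic and steel, 0.16 kg, starting upright astride the rail, jaws down. Origin: middle of the underside of its sole, a black bar 28 mm (x) by 64 mm (y) by 6 mm thick that rests on what the clamp sits on; a thin web stands on it up to z = 23 mm. z up, y across the jaws. A half turn makes no difference to it.
- clamp_grip (a point): Where to pinch: midway between the clamp's two flat upright steel handles, 52 mm above the sole's underside; axes as the clamp's. The handles are 26 mm wide (x), reach from 25 to 73 mm above the sole's underside and measure 62 mm over their outer faces (y) as parked, 40 mm at the stop. Springs push back on each with 6 N as parked, 11.5 N fully open.
- clamp_jaws (a point): Middle of the jaw gap, 15 mm below the sole's underside; axes as the clamp's. Two steel jaw plates, 26 mm wide (x), 6 mm thick (y), reaching 30.5 mm below the sole's underside. Inside gap 20 mm as parked, 42 mm at the stop: each mm squeezed off the handles' outer width opens it 1 mm, evenly about the middle.
- jaw (a joint): How far each jaw has moved outward from the parked gap of 20 mm, m: 0 parked, 0.005 when closed on 30 mm of wood, 0.011 fully open (jaw gap = 20 mm + twice this), -0.003 closed on nothing.
- rail: Fixed parking rail: base 160 x 100 x 15 mm with an upright board 140 mm long (x), 20 mm thick (y), top edge 75 mm above the bench. Origin: on the bench under its middle.
- frame: Fixed corner of a wooden frame: base board 200 x 140 x 18 mm carrying the panel and the post. Origin: under the middle of the base; x along the panel towards the post, z up; the glue block stands on the +y side of the panel.
- panel: Upright side panel of the frame, fixed. Its origin and axes are the frame's. In them it runs from x = -90 to +50 mm, is 15 mm thick (y = -7.5 to +7.5 mm), and its top edge is 88 mm above the bench.
- post: Corner post of the frame, fixed, 36 x 36 mm, at the +x end of the panel. Its origin and axes are the frame's. In them its face towards the panel is at x = +50 mm, y = -18 to +18 mm; its top is 113 mm above the bench, 25 mm above the panel.
- seat (a point): Point on the middle line of the panel's top edge, 14 mm from the post's face: there the clamp's sole, 14 mm from its middle to its end, just touches the post. Axes as the frame's.
- block: Loose glue block of darker wood, 40 mm long (x) x 15 mm thick (y) x 62 mm tall, standing on the frame's base board beside the panel near the post, with a gap of 2 to 4 mm to the panel's +y face. Its top is 8 mm below the panel's. Origin: middle of its underside.
- block_mid (a point): Middle of the glue block, half-way up (31 mm above its underside).
- mug: Blue mug, 76 mm across, 90 mm tall, not part of the job. Origin: middle of its underside.
- toy_car: Wooden toy car, 100 mm long, 52 mm wide, 57 mm tall, not part of the job. Origin: under its middle.
- tape_measure: Tape measure, 65 x 35 x 60 mm, not part of the job. Origin: middle of its underside.
Not all that is in view belongs to the job. Of the things that look like the block, the middle-sized one is meant.

How it is judged (in metres and radians):
On the way, in this order (a step that is already met when the one before it is completed fails the run):
1. the clamp is squeezed open on the rail (value of joint jaw above 0.007 m and horizontal distance between clamp and rail below 0.06 m and height (world z) of clamp below 0.09 m), for 0.1 s.
2. the open clamp is pressed down on the panel's top edge with more than 1.5 N, its sole more than 6 mm short of the post (z of clamp in the frame of seat between -0.002 and 0.002 m and angle between clamp's own z axis and vertical below 0.12 rad and value of joint jaw above 0.007 m and x of clamp in the frame of seat between -0.04 and -0.006 m and y of clamp in the frame of seat between -0.002 and 0.018 m and contact force between clamp and panel above 1.5 N), for 0.2 s.
3. it slides towards the post still pressed on the panel (more than 0.5 N, 1.5 to 6 mm from the post) (z of clamp in the frame of seat between -0.002 and 0.002 m and angle between clamp's own z axis and vertical below 0.12 rad and value of joint jaw above 0.007 m and x of clamp in the frame of seat between -0.006 and -0.0015 m and contact force between clamp and panel above 0.5 N), for 0.04 s.
4. still open and seated, it bears against the post with more than 1.5 N (z of clamp in the frame of seat between -0.002 and 0.002 m and angle between clamp's own z axis and vertical below 0.12 rad and value of joint jaw above 0.007 m and contact force between clamp and panel above 0.5 N and contact force between clamp and post above 1.5 N), for 0.1 s.
At the end, for the whole second after the job is handed in: The clamp sits upright (within 0.1 rad) on the panel's top edge (within 2 mm), its sole within 3 mm of the post, its jaws closed on panel and block with more than 3 N each; the block stands flat against the panel (within 1.5 mm and 0.06 rad); all is at rest and released (z of clamp in the frame of seat between -0.002 and 0.002 m and x of clamp in the frame of seat between -0.003 and 0.002 m and angle between clamp's own z axis and vertical below 0.1 rad and angle between the x axis of clamp and the x axis of frame, either way round below 0.1 rad and value of joint jaw between 0.0035 and 0.0065 m and contact force between clamp and block above 3 N and contact force between clamp and panel above 3 N and y of block_mid in the frame of frame between 0.0135 and 0.0165 m and angle between the x axis of block and the x axis of frame, either way round below 0.06 rad and angle between block's own z axis and vertical below 0.06 rad and linear speed of each of clamp, block below 0.01 m/s); the robot touches nothing.
It fails at once if the clamp is pressed on the panel with more than 25 N (contact force between clamp and panel above 25 N).
It fails at once if the clamp is pressed on the post with more than 20 N (contact force between clamp and post above 20 N).
It fails at once if the clamp strikes the block with more than 25 N (contact force between clamp and block above 25 N).
It fails at once if a bystander is moved by more than 20 mm (distance of any of mug, toy_car, tape_measure from where it was at the start of the episode above 0.02 m).
It also fails if it takes over 72 s, if anything falls off the work surface, if the arm or the gripper's body presses on something with over 40 N, if the wrist force passes 120 N, or if a joint passes its speed limit or range.

ROBOT

A 6-joint arm with a two-finger parallel gripper is mounted at the origin on the work surface. World frame = base frame: x ahead of the robot, y to its left, z up, the work surface at z = 0. Lengths are in m, angles in degrees, forces in N, time in s.
With the tool pointing down it reaches from about 0.25 to 0.725 m from the base axis. Payload 9.7 kg.
Tool frame: the origin (TCP) lies on the centre line of the jaws, within the pads' length; the fingertips stand 22 mm ahead of it and the grasp point (between the pads) lies 3 mm ahead of it; z points along the fingers, y is the direction in which the jaws open and shut (so a half turn about z gives the same grasp; the last joint's range is limited). The gripper opens to 85 mm and grips with 20 to 120 N. Pads are 22 mm wide; open, the fingers measure 114 mm over their backs; the gripper's body (76 mm by 85 mm) begins 54 mm behind the grasp point. The pads swing forward as they close: fully open they stand 13 mm farther back than shut.
Start: joints at [75.401, 4.979, 10.078, 95.1, 0, 90], TCP at [0.139, 0.532, 0.253] pointing down, gripper open.
Joint ranges: [-179.16, 179.16], [-48.56, 103.87], [-65.8, 70.77], [-126.05, 130.52], [-82.76, 87.17], [-180, 180]. Speed limits (degrees/s): [127.2, 127.2, 147.25, 180, 180, 180].

INTERFACE

Orientations are given as [roll, pitch, yaw] about the fixed x, y, z axes, in that order (R = Rz(yaw) Ry(pitch) Rx(roll)).
In Python, from workcell import monitor, eyes, job gives the robot as it stands. The module is installed in compiled form; this text tells all that it offers.
- The arm moves only by the tool drive_tool, never from a script. Its argument "plan" is a list of rows, each a list of 3 entries, a list of its own where there are three numbers: the opening, from 0 (shut) to 1 (fully open), then the shift along the world's x, y, z in m, then the turn about the world's z in degrees. In form: [[gripper, [x, y, z], yaw], ...]. A call has 1 to 10 rows; each row shifts and turns the commanded pose from where the row before left it; what a row does not reach is not made up. A row lasts 1/8 s, in which the tool goes at most 62.5 mm and 10.7 degrees, less where a joint would pass 70% of its speed; a pose out of reach is approached as far as the arm can. A call is refused whole if a number of a shift passes 0.0625 or a number of a turn 10.7, either way. A call with a gripper value outside its range is refused whole. The fingers move at their own pace and stop on an object; "grip_force" is the grip in N (left out, the last holds). Time passes only in rows, so rows that do not move let the fingers close. It gives the time, the measured TCP pose, the force and the opening at its end, in the units of the state.
- monitor.get_obs(): the state, without advancing time (a new reading comes with each control period).
- eyes.camera(name): name is "scene" or "top" or "wrist"; returns (picture, depth): 480x640x3 uint8, red, green, blue; 480x640 float32, m along the optical axis (not along the pixel's ray), 0 where there is no reading.
- eyes.camera_params(name): a dict with "fx", "fy", "cx", "cy" (pixels), "extrinsics" (4x4, takes a point from world to camera coordinates); the wrist camera has in their place "mount" (4x4, takes a point from camera to tool coordinates, whose origin is the TCP and whose axes are the flange's). Camera axes: x right, y down, z forward; pixel columns grow to the right and rows downward; lengths in m; the calibration is good to about 2 mm. A picture is of the moment at which its call begins: read the wrist's pose just before it. camera_params takes no time and is no camera call.
- job.job_done(): hands the job in, once; it reports no verdict.
The state is a dict: "time": time; "q": joint angles; "qd": joint speeds; "joint_efforts": joint torques, N m; "ee_pos": TCP position; "tcp_rot": TCP orientation; "wrist_force": force on the tool from outside, world axes, zero at the start; "torque": the same for the moment, N m; "opening": finger opening in m.
Only numpy, scipy, OpenCV 4.12 (cv2) and the standard library are available. Lean on these libraries where they do the work, as an engineer would, in place of code of your own. Each camera call takes 0.05 s, during which the arm holds its last target.

## Working session

There is one attempt and no reset: what is moved stays moved. The work goes in short steps, Python scripts to look and compute and a tool call to move; the robot and the scene stay as the last step left them, time stands still between calls to the robot, and variables do not carry over. Pictures are saved under pics/ and viewed, and the job is handed in when it is done.

Besides the shell and the picture viewer there is one more tool, called after "Emit:" as name(argument=value, ...), one argument or row to a line, values as JSON. drive_tool: Moves the arm, as the interface text tells. Its arguments: {"type":"object","properties":{"plan":{"type":"array","items":{"type":"array"}},"grip_force":{"type":"number"}},"required":["plan"]}

```bash
mkdir -p pics; cat > h.py <<'E'
import numpy as np,cv2
from workcell import monitor,eyes,job
def snap(n,tag):
    o=monitor.get_obs(); p,d=eyes.camera(n)
    np.savez(f'pics/{tag}.npz',p=p,d=d,pos=o['ee_pos'],rot=o['tcp_rot'])
    cv2.imwrite(f'pics/{tag}.png',p[:,:,::-1]); return p,d,o
def world(n,d):
    c=eyes.camera_params(n); v,u=np.mgrid[0:480,0:640]
    P=np.stack([(u-c['cx'])/c['fx']*d,(v-c['cy'])/c['fy']*d,d,np.ones_like(d)],-1)
    return (P@np.linalg.inv(np.array(c['extrinsics'])).T)[...,:3]
E
python3 - <<'E'
from h import *
o=monitor.get_obs();print(o)
for n in('scene','top'):snap(n,n+'0')
E
```

```text
{'time': 0.0, 'q': array([ 7.54007989e+01,  5.01192649e+00,  1.00342346e+01,  9.50983995e+01,
       -4.12935897e-04,  8.99998889e+01]), 'qd': array([-0.10476458,  0.09593994, -0.06591642, -0.22166526, -0.11903419,
        0.00810907]), 'joint_efforts': array([ 7.96847780e-04, -5.20385921e+01,  4.64802396e+01,  1.62375852e-02,
        3.85457724e-05, -8.87445253e-06]), 'ee_pos': array([0.13858421, 0.53205586, 0.25257314]), 'tcp_rot': array([-1.79923909e+02,  4.12788014e-04,  1.65400911e+02]), 'wrist_force': array([0.12453171, 0.02854199, 0.39059451]), 'torque': array([0.01502776, 0.06460605, 0.00093406]), 'opening': 0.08525479827255314}
```

View pics/scene0.png

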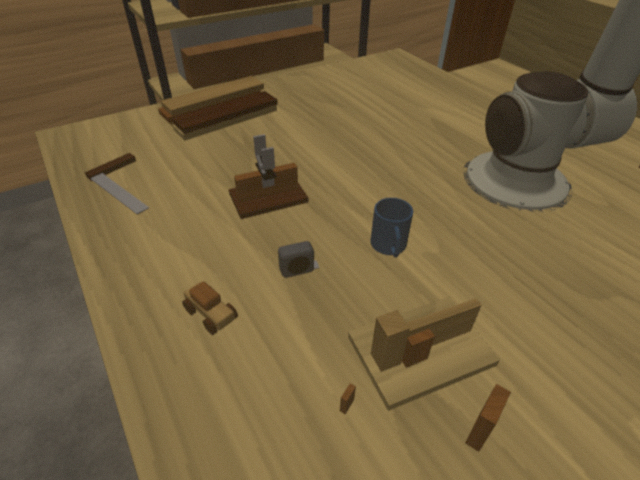

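View pics/top0.png

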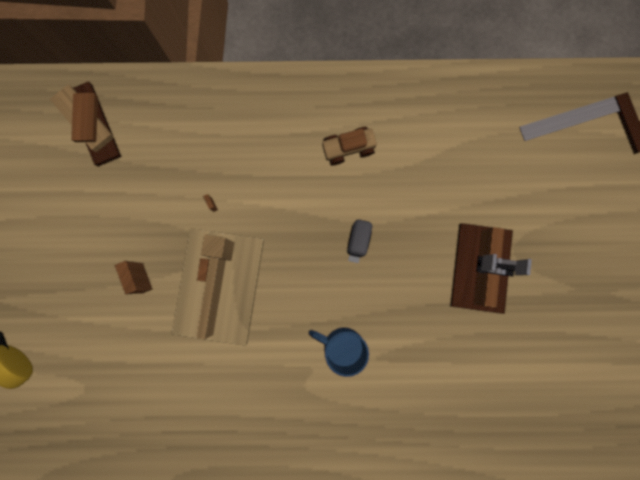

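The top view shows the clamp on the rail at (503,265) and the frame at (218,288), with its post at (216,246). Three pieces look like the block: (133,278) is the large one, (210,203) the small one, and (203,270) the middle-sized one. The middle-sized one stands beside the panel near the post, so it fits the description. I'll confirm that in a crop and measure.

```bash
python3 - <<'E'
from h import *
W={}
for n in('scene','top'):
    z=np.load(f'pics/{n}0.npz'); W[n]=world(n,z['d']); c=eyes.camera_params(n)
    print(n,np.linalg.inv(c['extrinsics'])[:3,3].round(3),c['fx'])
w=W['top']
for nm,uv in dict(post=(216,246),blk=(203,270),big=(133,278),small=(210,203),mug=(346,350),tape=(360,236),car=(350,143),rail1=(496,235),rail2=(496,300),h1=(488,263),h2=(523,267),mid=(505,264),panelend=(205,330),base=(245,330)).items():
    print(nm,uv,w[uv[1],uv[0]].round(3))
z=np.load('pics/top0.npz')['p']
a=cv2.resize(z[180:360,120:290],None,fx=3.2,fy=3.2,interpolation=2)
z2=np.load('pics/scene0.npz')['p']
b=cv2.resize(z2[120:220,220:320],(400,400),interpolation=2)
cv2.imwrite('pics/c1.png',a[:,:,::-1]);cv2.imwrite('pics/c2.png',b[:,:,::-1])
print(eyes.camera_params('wrist'))
E
```

```text
scene [0.895 0.511 0.632] 444.0190969717204
top [0.532 0.07  0.91 ] 475.80167728949925
post (216, 246) [0.6   0.237 0.111]
blk (203, 270) [0.561 0.266 0.077]
big (133, 278) [0.548 0.388 0.076]
small (210, 203) [0.685 0.263 0.042]
mug (346, 350) [0.411 0.014 0.006]
tape (360, 236) [ 0.619 -0.011  0.06 ]
car (350, 143) [0.792 0.003 0.056]
rail1 (496, 235) [ 0.616 -0.249  0.077]
rail2 (496, 300) [ 0.503 -0.243  0.078]
h1 (488, 263) [ 0.565 -0.214  0.13 ]
h2 (523, 267) [ 0.558 -0.27   0.132]
mid (505, 264) [ 0.565 -0.255  0.096]
panelend (205, 330) [0.458 0.259 0.087]
base (245, 330) [0.451 0.201 0.017]
{'fx': 338.1694272850619, 'fy': 338.1694272850619, 'cx': 323.3892037308098, 'cy': 242.34670556423401, 'mount': array([[-1.85411327e-04, -9.51375592e-01, -3.08033195e-01,
         7.92355131e-02],
       [ 9.99999946e-01, -9.27417207e-05, -3.15482581e-04,
         4.52335773e-04],
       [ 2.71574898e-04, -3.08033237e-01,  9.51375557e-01,
        -1.20093867e-01],
       [ 0.00000000e+00,  0.00000000e+00,  0.00000000e+00,
         1.00000000e+00]])}
```

View pics/c1.png

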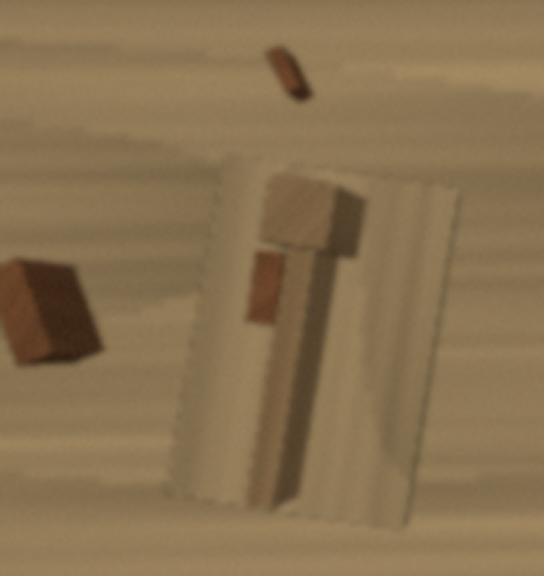

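View pics/c2.png

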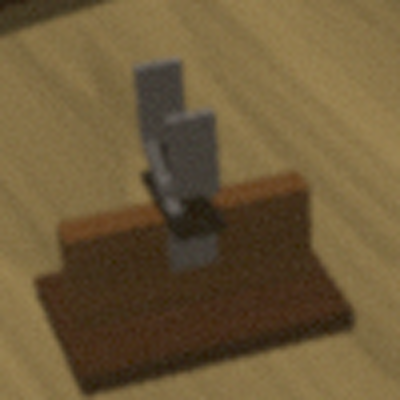

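The crop confirms the block: it is the reddish piece directly beside the panel, next to the post. The clamp sits astride the rail with its handles opening across it. Next I'll fit the poses.

```bash
cat > fit.py <<'E'
from h import *
def rect(w,m,nm):
    P=w[m]; r=cv2.minAreaRect((P[:,:2]*1000).astype(np.float32))
    print(nm,len(P),'rect mm c',np.round(r[0],1),'size',np.round(r[1],1),'ang',round(r[2],1),'zmed',np.median(P[:,2]).round(4),'mean',P.mean(0).round(4))
    return r
def box(w,x0,x1,y0,y1,z0,z1):
    return (w[...,0]>x0)&(w[...,0]<x1)&(w[...,1]>y0)&(w[...,1]<y1)&(w[...,2]>z0)&(w[...,2]<z1)
E
python3 - <<'E'
from fit import *
for n in('top','scene'):
    z=np.load(f'pics/{n}0.npz'); w=world(n,z['d'])
    rect(w,box(w,.42,.66,.13,.34,.012,.022),'base')
    rect(w,box(w,.42,.60,.2,.3,.083,.093),'panel')
    rect(w,box(w,.56,.66,.2,.3,.107,.118),'post')
    rect(w,box(w,.52,.60,.24,.3,.074,.0825),'block')
    rect(w,box(w,.46,.68,-.3,-.2,.071,.0785),'rail')
    rect(w,box(w,.46,.68,-.33,-.15,.01,.02),'railbase')
    rect(w,box(w,.5,.62,-.3,-.24,.14,.156),'handle a')
    rect(w,box(w,.5,.62,-.24,-.18,.14,.156),'handle b')
E
```

```text
base 5870 rect mm c [533.3 253.7] size [141.2 200.4] ang 80.8 zmed 0.0171 mean [0.5272 0.2492 0.0171]
panel 764 rect mm c [524.3 255.7] size [ 28.8 161.6] ang 76.5 zmed 0.0869 mean [0.5144 0.2558 0.087 ]
post 462 rect mm c [600.3 242.5] size [36.4 35.9] ang 80.3 zmed 0.112 mean [0.6001 0.2421 0.112 ]
block 237 rect mm c [553.5 259.4] size [34.2 62.3] ang 82.5 zmed 0.0788 mean [0.5598 0.2643 0.0787]
rail 746 rect mm c [ 561.5 -239.9] size [138.   59.5] ang 5.0 zmed 0.0744 mean [ 0.56   -0.2427  0.0744]
railbase 2658 rect mm c [ 561.6 -244.2] size [101.8 159.8] ang 81.5 zmed 0.0145 mean [ 0.5594 -0.2323  0.0145]
handle a 85 rect mm c [ 558.  -271.1] size [ 6.4 24.6] ang 81.9 zmed 0.1466 mean [ 0.5581 -0.2708  0.146 ]
handle b 88 rect mm c [ 566.7 -215.9] size [ 7.5 25.2] ang 78.2 zmed 0.1465 mean [ 0.5668 -0.2155  0.1458]
base 5685 rect mm c [532.9 252.9] size [141.7 201.4] ang 80.7 zmed 0.0188 mean [0.5444 0.2742 0.0187]
panel 820 rect mm c [520.8 256.9] size [ 28.9 157.8] ang 87.0 zmed 0.0887 mean [0.5128 0.2582 0.0884]
post 604 rect mm c [600.3 242.1] size [37.4 36.7] ang 79.9 zmed 0.1138 mean [0.6018 0.2438 0.1134]
block 391 rect mm c [560.5 264.8] size [20.6 78.9] ang 82.0 zmed 0.0804 mean [0.5612 0.2654 0.0795]
rail 359 rect mm c [ 562.9 -240.1] size [ 62.  137.8] ang 67.2 zmed 0.0752 mean [ 0.5645 -0.2414  0.0751]
railbase 1129 rect mm c [ 561.6 -243.1] size [104.3 160.4] ang 80.8 zmed 0.0155 mean [ 0.5728 -0.2201  0.0154]
handle a 57 rect mm c [ 558.4 -270.8] size [ 9.8 26.1] ang 82.9 zmed 0.1469 mean [ 0.5589 -0.27    0.1459]
handle b 63 rect mm c [ 566.3 -216.1] size [ 9.7 25.5] ang 72.6 zmed 0.1463 mean [ 0.5667 -0.2152  0.1457]
```

Frame: centre (0.533, 0.253), yaw about -9.2°. Clamp: (0.562, -0.243), yaw about -8.6°. I'll move above the clamp and turn to tool yaw 171.4.

Emit:
drive_tool(
  plan=[
    [1, [0.026, -0.048, 0], 1],
    [1, [0.026, -0.048, 0], 1],
    [1, [0.026, -0.048, 0], 1],
    [1, [0.026, -0.048, 0], 1],
    [1, [0.026, -0.048, 0], 1],
    [1, [0.026, -0.048, 0], 1],
    [1, [0.026, -0.048, 0], 0],
    [1, [0.026, -0.048, 0], 0],
    [1, [0.026, -0.048, 0], 0],
  ],
  grip_force=35,
)

```text
time: 1.23
ee_pos: [0.373, 0.0985, 0.2532]
tcp_rot: [180.0, 0.0, 171.4]
wrist_force: [0.7, 1.2, 0.2]
opening: 0.086
```

Emit:
drive_tool(
  plan=[
    [1, [0.026, -0.048, 0], 0],
    [1, [0.026, -0.048, 0], 0],
    [1, [0.026, -0.048, 0], 0],
    [1, [0.026, -0.048, 0], 0],
    [1, [0.026, -0.048, 0], 0],
    [1, [0.026, -0.048, 0], 0],
    [1, [0.008, -0.007, 0], 0],
    [1, [0, 0, 0], 0],
    [1, [0, 0, 0], 0],
  ],
)

```text
time: 2.35
ee_pos: [0.5362, -0.1937, 0.2535]
tcp_rot: [180.0, -0.0, 171.5]
wrist_force: [-0.4, 0.4, 0.2]
opening: 0.0854
```

```bash
python3 - <<'E'
from fit import *
p,d,o=snap('wrist','w1'); print(o['time'],o['ee_pos'],o['tcp_rot'],o['wrist_force'])
from scipy.spatial.transform import Rotation as R
c=eyes.camera_params('wrist');v,u=np.mgrid[0:480,0:640]
P=np.stack([(u-c['cx'])/c['fx']*d,(v-c['cy'])/c['fy']*d,d,np.ones_like(d)],-1)@c['mount'].T
w=P[...,:3]@R.from_euler('xyz',o['tcp_rot'],degrees=True).as_matrix().T+o['ee_pos']
rect(w,box(w,.5,.62,-.3,-.24,.135,.156),'handle a')
rect(w,box(w,.5,.62,-.24,-.18,.135,.156),'handle b')
rect(w,box(w,.46,.68,-.26,-.22,.071,.0785),'rail')
E
```

```text
2.35 [ 0.53624876 -0.19365805  0.25354576] [ 1.79990142e+02 -2.95094072e-03  1.71463093e+02] [-0.36553346  0.41352848  0.20902491]
handle a 439 rect mm c [ 556.5 -272. ] size [ 6.9 26. ] ang 82.0 zmed 0.1467 mean [ 0.5551 -0.2706  0.1446]
handle b 330 rect mm c [ 564.7 -216.6] size [ 6.  25.6] ang 81.4 zmed 0.1473 mean [ 0.5629 -0.2161  0.146 ]
rail 2330 rect mm c [ 560.2 -239.7] size [ 39.2 140.7] ang 89.3 zmed 0.0746 mean [ 0.5507 -0.2423  0.0746]
```

View pics/w1.png

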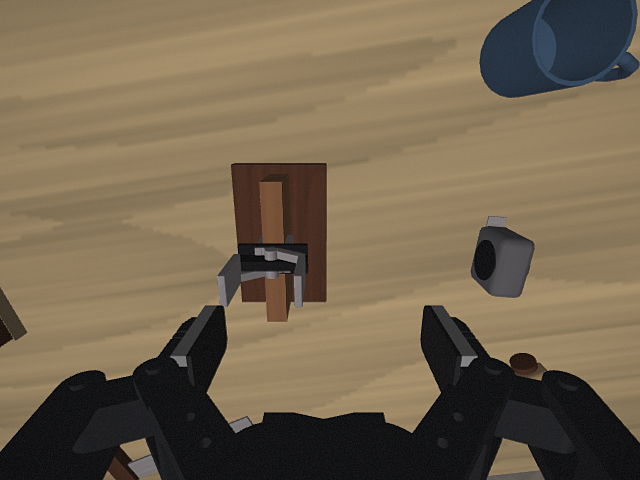

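The wrist view shows the clamp astride the rail, handle tops at (230,270) and (299,275). Its centre is (0.561, -0.244). I'll centre over it, then go down.

Emit:
drive_tool(
  plan=[
    [1, [0.013, -0.025, 0], 0],
    [1, [0.012, -0.025, -0.01], 0],
    [1, [0, 0, -0.03], 0],
    [1, [0, 0, -0.02], 0],
    [1, [0, 0, 0], 0],
    [1, [0, 0, 0], 0],
  ],
)

```text
time: 3.15
ee_pos: [0.5618, -0.2442, 0.1948]
tcp_rot: [-180.0, 0.1, 171.4]
wrist_force: [0.4, 0.1, 0.4]
opening: 0.0855
```

```bash
cat > wr.py <<'E'
from fit import *
from scipy.spatial.transform import Rotation as R
def wsnap(tag):
    p,d,o=snap('wrist',tag); print(o['time'],o['ee_pos'].round(4),o['tcp_rot'].round(2),o['wrist_force'].round(2),o['opening'])
    c=eyes.camera_params('wrist');v,u=np.mgrid[0:480,0:640]
    P=np.stack([(u-c['cx'])/c['fx']*d,(v-c['cy'])/c['fy']*d,d,np.ones_like(d)],-1)@c['mount'].T
    return p,d,o,P[...,:3]@R.from_euler('xyz',o['tcp_rot'],degrees=True).as_matrix().T+o['ee_pos']
E
python3 - <<'E'
from wr import *
p,d,o,w=wsnap('w2')
E
```

```text
3.15 [ 0.5618 -0.2442  0.1948] [-1.7998e+02  9.0000e-02  1.7145e+02] [0.41 0.1  0.42] 0.08545818517327163
```

View pics/w2.png

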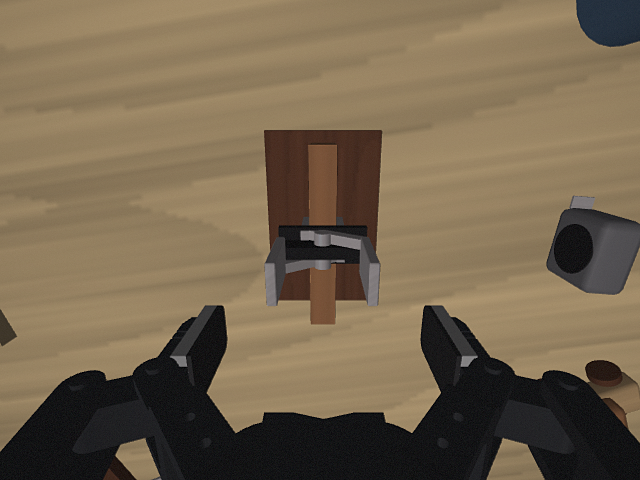

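The clamp is centred between the fingers, with the handles at (272,283) and (373,283). I'll go down to TCP z = 0.130 and then close.

Emit:
drive_tool(
  plan=[
    [1, [0, 0, -0.02], 0],
    [1, [0, 0, -0.02], 0],
    [1, [0, 0, -0.015], 0],
    [1, [0, 0, -0.01], 0],
    [1, [0, 0, 0], 0],
    [1, [0, 0, 0], 0],
  ],
)

```text
time: 3.95
ee_pos: [0.5619, -0.2449, 0.1291]
tcp_rot: [-180.0, 0.1, 171.4]
wrist_force: [-0.4, -0.1, -0.0]
opening: 0.0854
```

Emit:
drive_tool(
  plan=[
    [0.75, [0, 0, 0], 0],
    [0.65, [0, 0, 0], 0],
    [0.55, [0, 0, 0], 0],
    [0.5, [0, 0, 0], 0],
    [0.45, [0, 0, 0], 0],
    [0.4, [0, 0, 0], 0],
    [0.4, [0, 0, 0], 0],
    [0.4, [0, 0, 0], 0],
  ],
  grip_force=35,
)

```text
time: 4.95
ee_pos: [0.5623, -0.2451, 0.1312]
tcp_rot: [-179.9, 0.2, 171.4]
wrist_force: [-3.3, 0.5, 14.7]
opening: 0.0382
```

```bash
python3 - <<'E'
from wr import *
p,d,o,w=wsnap('w3')
E
```

```text
4.95 [ 0.5623 -0.2451  0.1312] [-179.94    0.21  171.4 ] [-3.35  0.49 14.71] 0.038162180487071026
```

View pics/w3.png

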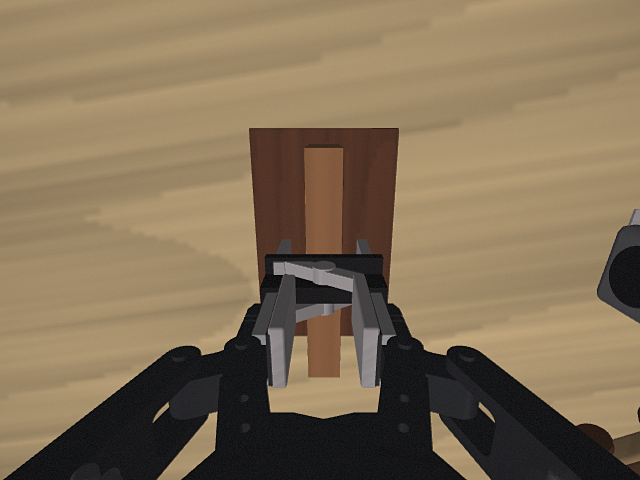

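The clamp is squeezed to its stop, with an opening of 38 mm. The pads swinging forward pressed it onto the rail with about 15 N. I'll have to allow for that swing when releasing. Lift next.

Emit:
drive_tool(
  plan=[
    [0.4, [0, 0, 0.005], 0],
    [0.4, [0, 0, 0.015], 0],
    [0.4, [0, 0, 0.025], 0],
    [0.4, [0, 0, 0.03], 0],
    [0.4, [0, 0, 0.02], 0],
    [0.4, [0, 0, 0], 0],
    [0.4, [0, 0, 0], 0],
    [0.4, [0, 0, 0], 0],
  ],
)

```text
time: 6.0
ee_pos: [0.5613, -0.2446, 0.2221]
tcp_rot: [180.0, -0.1, 171.4]
wrist_force: [0.5, -1.0, -1.6]
opening: 0.0377
```

```bash
python3 - <<'E'
from wr import *
p,d,o,w=wsnap('w4'); print(o['torque'])
p,d,o=snap('scene','s4')
cv2.imwrite('pics/s4c.png',cv2.resize(p[60:220,200:330],None,fx=3.5,fy=3.5,interpolation=2)[:,:,::-1])
for n in('top','scene'):
  _,d,_=snap(n,n+'4'); ww=world(n,d)
  rect(ww,box(ww,.5,.62,-.29,-.2,.156,.172),'sole '+n)
rect(w,box(w,.5,.62,-.29,-.2,.156,.172),'sole w')
E
```

```text
6.0 [ 0.5613 -0.2446  0.2221] [ 1.7997e+02 -1.0000e-01  1.7140e+02] [ 0.48 -1.   -1.63] 0.03767950338419092
[-0.02964882 -0.01628506  0.01472152]
sole top 130 rect mm c [ 561.4 -242.8] size [63.4 28. ] ang 81.5 zmed 0.1706 mean [ 0.5573 -0.2286  0.1701]
sole scene 100 rect mm c [ 572.1 -238.9] size [26.1 65.2] ang 17.4 zmed 0.1642 mean [ 0.5676 -0.2248  0.1648]
sole w 1488 rect mm c [ 551.  -242.5] size [63.9 11. ] ang 81.6 zmed 0.1708 mean [ 0.5492 -0.2383  0.1696]
```

View pics/w4.png

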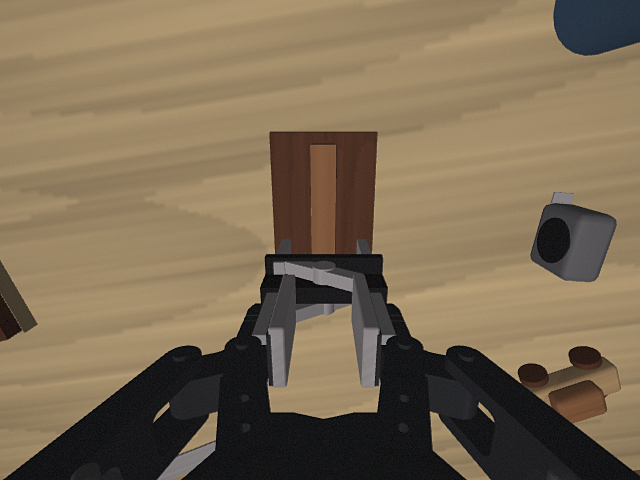

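View pics/s4c.png

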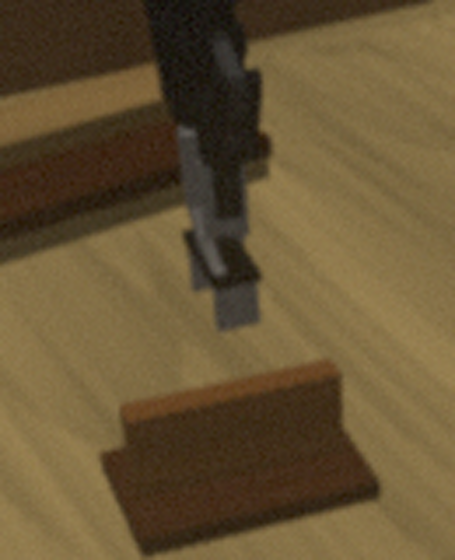

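Lifted and held squarely: wrist force -1.6 N, which matches the clamp's weight, and the sole is about 56 mm below the TCP. I'll carry it high to above the frame.

Emit:
drive_tool(
  plan=[
    [0.4, [0, 0.02, 0], 0],
    [0.4, [0, 0.04, 0], 0],
    [0.4, [0, 0.05, 0], 0],
    [0.4, [-0.003, 0.05, 0], 0],
    [0.4, [-0.003, 0.05, 0], 0],
    [0.4, [0, 0.05, 0], 0],
    [0.4, [0, 0.05, 0], 0],
    [0.4, [0, 0.05, 0], -0.7],
    [0.4, [0, 0.05, 0], 0],
  ],
)

```text
time: 7.32
ee_pos: [0.5548, 0.1676, 0.2235]
tcp_rot: [180.0, 0.0, 170.7]
wrist_force: [1.3, -0.2, -1.6]
opening: 0.0379
```

Emit:
drive_tool(
  plan=[
    [0.4, [0, 0.04, 0], 0],
    [0.4, [0, 0.03, 0], 0],
    [0.4, [0, 0.02, 0], 0],
    [0.4, [0, 0.005, 0], 0],
    [0.4, [0, 0, 0], 0],
    [0.4, [0, 0, 0], 0],
    [0.4, [0, 0, 0], 0],
  ],
)

```text
time: 8.2
ee_pos: [0.5558, 0.2594, 0.2235]
tcp_rot: [180.0, 0.0, 170.6]
wrist_force: [0.1, 0.4, -1.2]
opening: 0.0378
```

```bash
cat > fr.py <<'E'
import numpy as np
a=np.deg2rad(-9.25);C=np.array([.5332,.2535]);Rm=np.array([[np.cos(a),-np.sin(a)],[np.sin(a),np.cos(a)]])
def tof(p): return Rm.T@(np.asarray(p)[:2]-C)
def tow(p): return Rm@np.asarray(p)+C
E
python3 - <<'E'
from wr import *; from fr import *
p,d,o,w=wsnap('w5'); print('tcp in frame',tof(o['ee_pos']))
for n in('top',):
  _,d,_=snap(n,n+'5'); ww=world(n,d)
  r=rect(ww,box(ww,.5,.62,.2,.31,.160,.1735),'sole '+n);print(tof(np.array(r[0])/1000))
r=rect(w,box(w,.5,.62,.2,.31,.160,.1735),'sole w');print(tof(np.array(r[0])/1000))
E
```

```text
8.2 [0.5558 0.2594 0.2235] [1.8000e+02 1.0000e-02 1.7064e+02] [ 0.12  0.44 -1.21] 0.037787282617598034
tcp in frame [0.02135067 0.00950541]
sole top 10 rect mm c [552.8 242.9] size [ 2.8 27.8] ang 80.6 zmed 0.1725 mean [0.5527 0.2429 0.1725]
[ 0.02101546 -0.00731114]
sole w 1510 rect mm c [545.4 261.7] size [64.2 10.5] ang 80.6 zmed 0.1723 mean [0.544  0.266  0.1714]
[0.01076184 0.01002888]
```

View pics/w5.png

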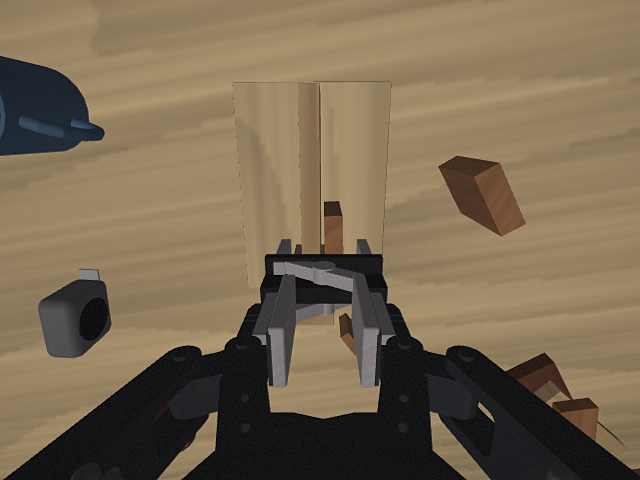

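The wrist view shows the panel top running down columns 300–320, with the block's top at (333,210) just right of it. The jaws are at (285,247) and (363,247), spanning both. Next I'll measure panel and block in this same view.

```bash
python3 - <<'E'
from wr import *; from fr import *
z=np.load('pics/w5.npz');d=z['d'];c=eyes.camera_params('wrist');v,u=np.mgrid[0:480,0:640]
P=np.stack([(u-c['cx'])/c['fx']*d,(v-c['cy'])/c['fy']*d,d,np.ones_like(d)],-1)@c['mount'].T
w=P[...,:3]@R.from_euler('xyz',z['rot'],degrees=True).as_matrix().T+z['pos']
F=(w[...,:2]-C)@Rm
def st(nm,m):
    f=F[m]*1000; print(nm,m.sum(),'x',np.percentile(f[:,0],[1,50,99]).round(1),'y',np.percentile(f[:,1],[1,50,99]).round(1),'z',np.median(w[...,2][m]).round(4))
near=(F[...,1]>-.02)&(F[...,1]<.04)&(F[...,0]>-.1)&(F[...,0]<.06)
st('panel',near&(w[...,2]>.083)&(w[...,2]<.093))
for a,b in((-.09,-.06),(-.06,-.03),(-.03,0),(0,.03)): st(f'panel{a}',near&(w[...,2]>.083)&(w[...,2]<.093)&(F[...,0]>a)&(F[...,0]<b))
st('block',near&(w[...,2]>.074)&(w[...,2]<.083)&(F[...,1]>.006))
st('base',(w[...,2]>.012)&(w[...,2]<.022))
# jaws / sole
m=(w[...,2]>.168)&(w[...,2]<.174)&(abs(F[...,0])<.06)&(abs(F[...,1])<.06)
st('sole',m)
m=(w[...,2]>.13)&(w[...,2]<.164)&(abs(F[...,0])<.06)&(abs(F[...,1])<.06)
st('jaws',m); st('jawL',m&(F[...,1]<.01)); st('jawR',m&(F[...,1]>.01))
E
```

```text
panel 3442 x [-89.9 -35.9  33.1] y [-7.6 -0.3  7.1] z 0.0876
panel-0.09 978 x [-89.9 -75.8 -60.5] y [-7.6 -0.1  7.1] z 0.0876
panel-0.06 875 x [-59.8 -45.9 -30.1] y [-7.7 -0.4  6.9] z 0.0876
panel-0.03 763 x [-29.4 -15.7  -0.4] y [-7.6 -0.3  6.7] z 0.0875
panel0 697 x [ 0.4 14.8 29.7] y [-7.7 -0.5  7.2] z 0.0876
block 743 x [ 5.  19.6 36.9] y [ 7.2 17.7 25.2] z 0.0795
base 23160 x [-100.2  -28.2  225.7] y [-231.6  -13.4  275.5] z 0.0176
sole 1446 x [ 5.7  8.  15.7] y [-21.6  20.1  41.6] z 0.1725
jaws 363 x [ 6.4  7.  14.5] y [-16.9 -10.9  37. ] z 0.1499
jawL 182 x [ 6.4  7.  14.9] y [-17.  -13.5 -11. ] z 0.15
jawR 181 x [ 6.6  7.1 13.8] y [31.  33.5 37.1] z 0.1498
```

In one view: jaw gap middle is at frame y = 10.0 mm and the panel-plus-block middle at 8.8 mm. The sole is about 16 mm short of the post. I'll shift by (0.5, -1.5) mm and lower to about 8 mm above contact.

Emit:
drive_tool(
  plan=[
    [0.4, [0.0005, -0.0015, 0], 0],
    [0.4, [0, 0, -0.015], 0],
    [0.4, [0, 0, -0.015], 0],
    [0.4, [0, 0, -0.008], 0],
    [0.4, [0, 0, 0], 0],
    [0.4, [0, 0, 0], 0],
    [0.4, [0, 0, 0], 0],
  ],
)

```text
time: 9.18
ee_pos: [0.5564, 0.2588, 0.1859]
tcp_rot: [180.0, 0.0, 170.7]
wrist_force: [0.2, 0.2, -1.5]
opening: 0.0379
```

```bash
cat > meas.py <<'E'
from wr import *; from fr import *
def meas(tag):
    p,d,o,w=wsnap(tag); F=(w[...,:2]-C)@Rm; Z=w[...,2]; sz=o['ee_pos'][2]-.057
    print('tcp frame',(tof(o['ee_pos'])*1000).round(1),'est sole z',sz)
    def st(nm,m):
        if m.sum()<5: print(nm,m.sum());return
        f=F[m]*1000; print(nm,m.sum(),'x',np.percentile(f[:,0],[1,50,99]).round(1),'y',np.percentile(f[:,1],[1,50,99]).round(1),'z',np.median(Z[m]).round(4))
    near=(F[...,1]>-.04)&(F[...,1]<.06)&(F[...,0]>-.1)&(F[...,0]<.06)
    st('panel',near&(abs(Z-.088)<.003)&(F[...,0]<-.02)&(F[...,1]<.012))
    st('block',near&(Z>.070)&(Z<.083)&(F[...,1]>.0085)&(F[...,1]<.027))
    st('sole',near&(abs(Z-sz-.006)<.002)&(F[...,0]>-.02))
    m=near&(F[...,0]>-.01)&(Z<sz-.003)&(Z>sz-.03)
    st('jawL',m&(F[...,1]<-.0085)); st('jawR',m&(F[...,1]>.0265))
    return p,d,o,w
E
python3 -c "
from meas import *
meas('w6')"
```

```text
9.175 [0.5564 0.2588 0.1859] [1.7997e+02 5.0000e-02 1.7070e+02] [ 0.24  0.22 -1.5 ] 0.03793553757576207
tcp frame [22.  9.] est sole z 0.12889302180920337
panel 2947 x [-90.4 -58.8 -20.7] y [-7.7 -0.3  6.9] z 0.0875
block 622 x [ 4.9 13.6 24.3] y [10.6 17.6 24.8] z 0.0794
sole 1393 x [ 6.4  9.4 16.4] y [-22.   19.   41.3] z 0.1351
jawL 177 x [ 7.2  7.7 15.9] y [-17.5 -13.8 -11.5] z 0.1118
jawR 175 x [ 7.3  7.7 14.7] y [30.6 33.  36.5] z 0.1124
```

View pics/w6.png

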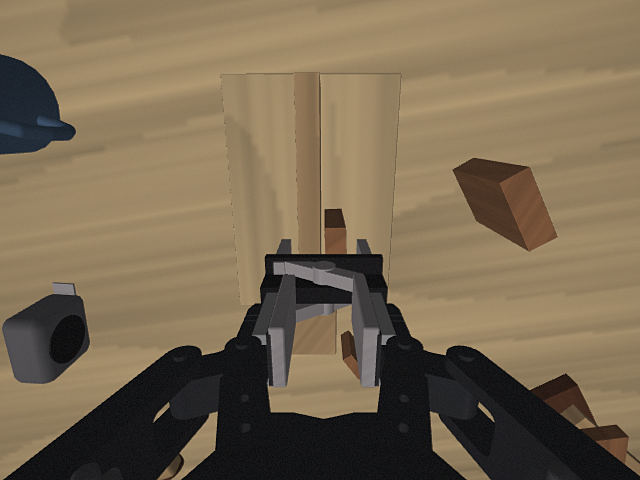

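The jaws (285,247) and (363,247) span the panel (308,240) and the block (335,230), with a middle of 9.6 against 8.7 wanted. I'll shift another 1 mm and lower.

Emit:
drive_tool(
  plan=[
    [0.4, [0, -0.001, 0], 0],
    [0.4, [0, 0, -0.01], 0],
    [0.4, [0, 0, -0.01], 0],
    [0.4, [0, 0, -0.008], 0],
    [0.4, [0, 0, -0.004], 0],
    [0.4, [0, 0, 0], 0],
    [0.4, [0, 0, 0], 0],
  ],
)

```text
time: 10.1
ee_pos: [0.5562, 0.2578, 0.1536]
tcp_rot: [180.0, 0.0, 170.7]
wrist_force: [-0.7, -0.6, -1.7]
opening: 0.0378
```

```bash
python3 -c "
from meas import *
meas('w7')"
```

```text
10.1 [0.5562 0.2578 0.1536] [1.7998e+02 2.0000e-02 1.7070e+02] [-0.68 -0.59 -1.66] 0.03775776855065017
tcp frame [22.1  8. ] est sole z 0.09663252791894239
panel 4030 x [-90.4 -58.6 -20.9] y [-7.7 -0.4  6.8] z 0.0875
block 405 x [ 4.8  7.5 12.7] y [10.  17.6 24.6] z 0.0792
sole 1545 x [ 6.4 10.1 49.5] y [-23.   14.7  40.1] z 0.1029
jawL 178 x [ 7.1  7.7 15.9] y [-18.5 -14.8 -12.5] z 0.08
jawR 174 x [ 7.2  7.7 14.6] y [29.5 31.8 35.4] z 0.0796
```

View pics/w7.png

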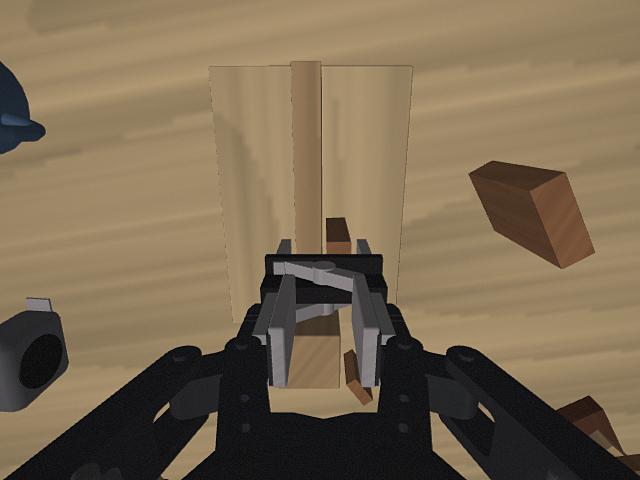

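The jaws are astride panel and block with about 5 mm clearance each side and no contact force. About 9 mm remains. Now I'll feel down slowly.

Emit:
drive_tool(
  plan=[
    [0.4, [0, 0, -0.004], 0],
    [0.4, [0, 0, -0.003], 0],
    [0.4, [0, 0, -0.001], 0],
    [0.4, [0, 0, 0], 0],
    [0.4, [0, 0, 0], 0],
  ],
)

```text
time: 10.78
ee_pos: [0.5562, 0.2577, 0.1454]
tcp_rot: [180.0, 0.0, 170.7]
wrist_force: [0.8, -0.4, -2.1]
opening: 0.0375
```

Emit:
drive_tool(
  plan=[
    [0.4, [0, 0, -0.0005], 0],
    [0.4, [0, 0, -0.0005], 0],
    [0.4, [0, 0, 0], 0],
  ],
)

```text
time: 11.15
ee_pos: [0.5561, 0.2578, 0.1444]
tcp_rot: [180.0, 0.0, 170.7]
wrist_force: [-0.7, 0.6, 0.4]
opening: 0.0377
```

Emit:
drive_tool(
  plan=[
    [0.4, [0, 0, -0.0005], 0],
    [0.4, [0, 0, 0], 0],
  ],
)

```text
time: 11.4
ee_pos: [0.5562, 0.2578, 0.1443]
tcp_rot: [180.0, 0.0, 170.7]
wrist_force: [-2.1, -0.8, 5.3]
opening: 0.0375
```

```bash
python3 -c "
from meas import *
meas('w8')"
```

```text
11.4 [0.5562 0.2578 0.1443] [1.7998e+02 3.0000e-02 1.7070e+02] [-2.09 -0.79  5.33] 0.03746308310253458
tcp frame [22.   7.9] est sole z 0.08732998650577159
panel 4475 x [-90.5 -59.  -20.8] y [-7.7 -0.4  6.8] z 0.0875
block 380 x [ 4.8  6.8 49.6] y [ 9.9 16.9 25. ] z 0.0792
sole 1552 x [ 6.3 10.  49.5] y [-23.1  14.8  39.9] z 0.0936
jawL 178 x [ 7.1  7.6 14.1] y [-18.7 -15.  -12.7] z 0.0713
jawR 181 x [ 7.2  7.7 15.6] y [29.4 31.7 35.4] z 0.0704
```

Seated: about 7 N on the edge, and the sole underside is at 87.6 mm, level with the panel top. I'll hold briefly, then slide along the panel, whose direction is (0.987, -0.161).

Emit:
drive_tool(
  plan=[
    [0.4, [0, 0, 0], 0],
    [0.4, [0, 0, 0], 0],
    [0.4, [0, 0, 0], 0],
    [0.4, [0.001, -0.00016, 0], 0],
    [0.4, [0.001, -0.00016, 0], 0],
    [0.4, [0.001, -0.00016, 0], 0],
  ],
)

```text
time: 12.2
ee_pos: [0.5588, 0.2575, 0.1443]
tcp_rot: [180.0, -0.0, 170.7]
wrist_force: [-4.6, 1.8, 5.2]
opening: 0.0381
```

Emit:
drive_tool(
  plan=[
    [0.4, [0.001, -0.00016, 0], 0],
    [0.4, [0.001, -0.00016, 0], 0],
    [0.4, [0.001, -0.00016, 0], 0],
    [0.4, [0.001, -0.00016, 0], 0],
  ],
)

```text
time: 12.7
ee_pos: [0.5629, 0.257, 0.1443]
tcp_rot: [180.0, -0.0, 170.7]
wrist_force: [-3.5, 0.6, 5.9]
opening: 0.0379
```

```bash
python3 -c "
from meas import *
meas('w9')"
```

```text
12.7 [0.5629 0.257  0.1443] [ 1.7995e+02 -2.0000e-02  1.7072e+02] [-3.5   0.58  5.93] 0.037865889188162354
tcp frame [28.7  8.2] est sole z 0.087344330843619
panel 4686 x [-90.4 -58.8 -20.9] y [-7.7 -0.3  7.1] z 0.0875
block 581 x [ 4.8  9.3 16.1] y [10.2 17.6 24.6] z 0.0793
sole 1444 x [12.9 16.2 49.4] y [-22.9  17.1  40.4] z 0.0936
jawL 180 x [13.7 14.2 20.4] y [-18.4 -14.7 -12.3] z 0.0708
jawR 179 x [13.8 14.2 22.2] y [29.7 32.1 35.8] z 0.0704
```

Emit:
drive_tool(
  plan=[
    [0.4, [0.001, -0.00016, 0], 0],
    [0.4, [0.001, -0.00016, 0], 0],
    [0.4, [0.001, -0.00016, 0], 0],
    [0.4, [0.001, -0.00016, 0], 0],
    [0.4, [0.001, -0.00016, 0], 0],
  ],
)

```text
time: 13.38
ee_pos: [0.5678, 0.2562, 0.1443]
tcp_rot: [180.0, -0.0, 170.7]
wrist_force: [-4.1, 0.2, 5.3]
opening: 0.0378
```

The clamp follows the tool and stays level and seated. About 4 mm is left, so I'll use finer steps and watch the x force.

Emit:
drive_tool(
  plan=[
    [0.4, [0.0007, -0.0001, 0], 0],
    [0.4, [0.0007, -0.0001, 0], 0],
    [0.4, [0.0007, -0.0001, 0], 0],
    [0.4, [0.0005, -0.0001, 0], 0],
  ],
)

```text
time: 13.88
ee_pos: [0.5704, 0.2558, 0.1443]
tcp_rot: [180.0, -0.0, 170.7]
wrist_force: [-4.1, -0.0, 6.5]
opening: 0.0379
```

Emit:
drive_tool(
  plan=[
    [0.4, [0.0005, -0.0001, 0], 0],
    [0.4, [0.0003, 0, 0], 0],
  ],
)

```text
time: 14.12
ee_pos: [0.5706, 0.2557, 0.1444]
tcp_rot: [180.0, -0.1, 170.7]
wrist_force: [-8.2, 0.7, 7.9]
opening: 0.0379
```

Emit:
drive_tool(
  plan=[
    [0.4, [0.0003, 0, 0], 0],
    [0.4, [0.0002, 0, 0], 0],
  ],
)

```text
time: 14.38
ee_pos: [0.5708, 0.2558, 0.1444]
tcp_rot: [180.0, -0.1, 170.7]
wrist_force: [-8.9, 1.0, 9.0]
opening: 0.0376
```

The clamp bears on the post: the x force jumped by about 5 N. I'll hold, then check the geometry before letting it close.

Emit:
drive_tool(
  plan=[
    [0.4, [0, 0, 0], 0],
    [0.4, [0, 0, 0], 0],
  ],
)

```text
time: 14.62
ee_pos: [0.5707, 0.2558, 0.1443]
tcp_rot: [180.0, -0.1, 170.7]
wrist_force: [-9.7, 0.9, 7.9]
opening: 0.0382
```

```bash
python3 -c "
from meas import *
meas('w10');print(monitor.get_obs()['torque'])"
```

```text
14.625 [0.5707 0.2558 0.1443] [ 1.7997e+02 -1.4000e-01  1.7074e+02] [-9.72  0.89  7.91] 0.038168005732035555
tcp frame [36.7  8.3] est sole z 0.08734710729913381
panel 4843 x [-90.2 -58.7 -20.9] y [-7.7 -0.3  7.1] z 0.0875
block 932 x [ 4.9 13.2 23.8] y [10.2 17.7 25.2] z 0.0794
sole 1368 x [20.6 23.4 30.7] y [-22.8  18.8  40.3] z 0.0937
jawL 177 x [21.2 21.7 28.4] y [-18.3 -14.7 -12.3] z 0.0709
jawR 181 x [21.2 21.9 30.3] y [29.7 32.1 35.8] z 0.0709
[ 0.18102807  2.12140796 -0.04940884]
```

View pics/w10.png

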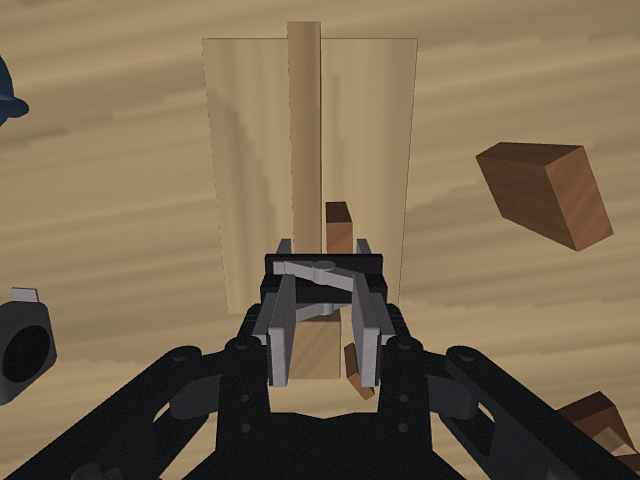

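The sole is level and seated, stopped against the post. The jaw middle is at y = 8.7 and the closed stack's middle will be about 7.2, so I'll shift 1.3 mm across. Then I'll start opening the fingers in small steps while following the pads' backward swing downward.

Emit:
drive_tool(
  plan=[
    [0.4, [-0.0001, -0.0007, 0], 0],
    [0.4, [-0.0001, -0.0007, 0], 0],
    [0.4, [0, 0, 0], 0],
  ],
)

```text
time: 15.05
ee_pos: [0.5707, 0.2554, 0.1444]
tcp_rot: [179.8, -0.1, 170.8]
wrist_force: [-7.5, 6.0, 6.8]
opening: 0.0379
```

Emit:
drive_tool(
  plan=[
    [0.46, [0, 0, 0], 0],
    [0.48, [0, 0, -0.0002], 0],
  ],
)

```text
time: 15.3
ee_pos: [0.5713, 0.2549, 0.1438]
tcp_rot: [179.9, -0.1, 170.8]
wrist_force: [-4.5, 3.9, 4.0]
opening: 0.0409
```

Emit:
drive_tool(
  plan=[
    [0.5, [0, 0, -0.0005], 0],
    [0.52, [0, 0, -0.0004], 0],
  ],
)

```text
time: 15.55
ee_pos: [0.5714, 0.2548, 0.1432]
tcp_rot: [179.9, -0.0, 170.7]
wrist_force: [-4.5, 3.2, 7.4]
opening: 0.0446
```

Emit:
drive_tool(
  plan=[
    [0.54, [0, 0, -0.0004], 0],
  ],
)

```text
time: 15.68
ee_pos: [0.5715, 0.2548, 0.143]
tcp_rot: [179.9, -0.0, 170.7]
wrist_force: [-4.0, 3.3, 7.9]
opening: 0.0466
```

Holding about 8 N down while it closes, so I'll continue at the same rate.

Emit:
drive_tool(
  plan=[
    [0.56, [0, 0, -0.0003], 0],
    [0.58, [0, 0, -0.0003], 0],
  ],
)

```text
time: 15.92
ee_pos: [0.5716, 0.2548, 0.1424]
tcp_rot: [179.9, -0.0, 170.7]
wrist_force: [-4.8, 3.4, 6.9]
opening: 0.0498
```

```bash
python3 -c "
from meas import *
meas('w11')"
```

```text
15.925 [0.5716 0.2548 0.1424] [ 1.7989e+02 -1.0000e-02  1.7075e+02] [-4.83  3.39  6.94] 0.04975999205245133
tcp frame [37.7  7.5] est sole z 0.08538711046610431
panel 4997 x [-90.5 -59.1 -20.7] y [-7.7 -0.4  6.9] z 0.0875
block 969 x [ 5.  13.6 23.5] y [ 8.9 16.3 26.3] z 0.0796
sole 443 x [20.4 21.  30.7] y [-23.6   9.9  39.7] z 0.0921
jawL 112 x [20.8 21.4 22.1] y [-13.8 -11.6  -8.8] z 0.0721
jawR 88 x [20.8 21.4 22. ] y [26.5 28.3 30.1] z 0.0707
```

View pics/w11.png

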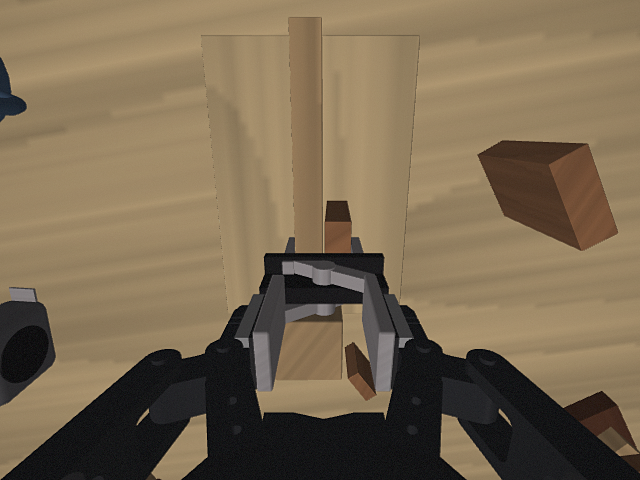

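The block has begun to move onto the panel and the jaws are nearly closed. Continuing.

Emit:
drive_tool(
  plan=[
    [0.6, [0, 0, -0.0003], 0],
    [0.62, [0, 0, -0.0003], 0],
  ],
)

```text
time: 16.23
ee_pos: [0.5719, 0.2539, 0.1408]
tcp_rot: [-180.0, 0.0, 170.7]
wrist_force: [-0.3, 0.2, -0.2]
opening: 0.0526
```

Emit:
drive_tool(
  plan=[
    [0.64, [0, 0, -0.0002], 0],
  ],
)

```text
time: 16.35
ee_pos: [0.5718, 0.2538, 0.1404]
tcp_rot: [-180.0, -0.0, 170.7]
wrist_force: [0.9, 0.1, -0.1]
opening: 0.0548
```

Emit:
drive_tool(
  plan=[
    [0.66, [0, 0, 0], 0],
    [0.68, [0, 0, 0], 0],
  ],
)

```text
time: 16.6
ee_pos: [0.5718, 0.2539, 0.1407]
tcp_rot: [-180.0, -0.0, 170.7]
wrist_force: [0.2, -0.0, 0.3]
opening: 0.0578
```

The pads came free at 52 mm with zero wrist force, so the clamp has closed. I'll open fully, look, and withdraw straight up.

Emit:
drive_tool(
  plan=[
    [0.8, [0, 0, 0], 0],
    [1, [0, 0, 0], 0],
    [1, [0, 0, 0], 0],
    [1, [0, 0, 0], 0],
  ],
)

```text
time: 17.1
ee_pos: [0.5718, 0.2539, 0.1409]
tcp_rot: [-180.0, 0.0, 170.7]
wrist_force: [1.0, -0.4, 0.3]
opening: 0.0855
```

```bash
python3 -c "
from meas import *
meas('w12')"
```

```text
17.1 [0.5718 0.2539 0.1409] [-180.     0.   170.7] [ 0.95 -0.39  0.25] 0.08548743300515169
tcp frame [38.1  6.6] est sole z 0.08389397357426279
panel 5132 x [-90.4 -59.2 -20.9] y [-7.7 -0.3  7. ] z 0.0875
block 942 x [ 4.9 13.7 23.4] y [ 8.5 15.8 26.3] z 0.0796
sole 940 x [-19.4   9.6  21.4] y [-22.8   0.4  37.6] z 0.0884
jawL 95 x [20.7 21.4 22. ] y [-13.8 -11.7  -9.2] z 0.0709
jawR 37 x [20.9 21.3 21.8] y [26.5 27.3 28.1] z 0.069
```

View pics/w12.png

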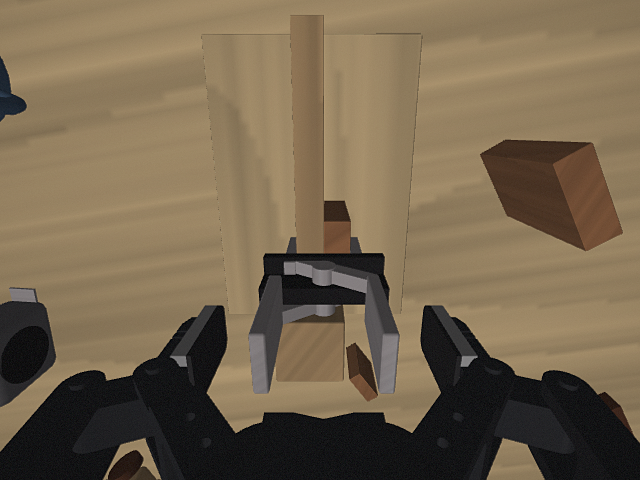

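The fingers are clear of the handles (265,345) and (382,345), and the block (335,225) sits flush against the panel. I'll withdraw up and check the result.

Emit:
drive_tool(
  plan=[
    [1, [0, 0, 0.01], 0],
    [1, [0, 0, 0.03], 0],
    [1, [0, 0, 0.04], 0],
    [1, [0, 0, 0.04], 0],
    [1, [-0.04, 0, 0.02], 0],
    [1, [-0.05, 0, 0], 0],
    [1, [-0.03, 0, 0], 0],
    [1, [0, 0, 0], 0],
    [1, [0, 0, 0], 0],
  ],
)

```text
time: 18.27
ee_pos: [0.4523, 0.254, 0.2814]
tcp_rot: [180.0, 0.0, 170.7]
wrist_force: [0.4, -0.4, -0.7]
opening: 0.0854
```

```bash
python3 - <<'E'
from meas import *
p,d,o,w=wsnap('w13'); ps,ds,_=snap('scene','s13'); _,dt,_=snap('top','t13')
cv2.imwrite('pics/s13c.png',cv2.resize(ps[230:400,340:510],None,fx=3.4,fy=3.4,interpolation=2)[:,:,::-1])
for nm,ww in(('w',w),('top',world('top',dt)),('scene',world('scene',ds))):
    F=(ww[...,:2]-C)@Rm*1000; Z=ww[...,2]; n=(abs(F[...,1]-7)<45)&(F[...,0]<60)&(F[...,0]>-20)
    for k,m in dict(sole=n&(F[...,0]<49)&(Z>.0915)&(Z<.0965),handles=n&(Z>.15)&(Z<.166),block=n&(Z>.077)&(Z<.0825)&(F[...,1]>6)&(F[...,1]<28)&(F[...,0]<22)).items():
        if m.sum()>5: print(nm,k,m.sum(),'x',np.percentile(F[m][:,0],[2,50,98]).round(1),'y',np.percentile(F[m][:,1],[2,50,98]).round(1),'z',np.percentile(Z[m],[5,50,95]).round(4))
E
```

```text
18.275 [0.4523 0.254  0.2814] [1.7997e+02 5.0000e-02 1.7071e+02] [ 0.36 -0.44 -0.7 ] 0.0853842173521879
w sole 492 x [20.4 24.1 31. ] y [-23.8   8.   38.1] z [0.0924 0.0942 0.096 ]
w handles 492 x [23.4 32.9 49. ] y [-18.5  27.1  32.6] z [0.1516 0.1604 0.1617]
w block 221 x [ 4.8 13.5 21.8] y [ 7.7 15.1 25.9] z [0.0784 0.0796 0.0809]
top sole 118 x [22.1 31.1 48.7] y [-24.4 -11.1  32.9] z [0.0919 0.0937 0.0957]
top handles 168 x [25.6 38.  50.2] y [-18.8  27.3  33.2] z [0.1516 0.1598 0.1624]
top block 65 x [ 6.7 13.7 21. ] y [ 9.6 15.6 22.1] z [0.0778 0.0794 0.0814]
scene sole 117 x [21.6 41.9 48.6] y [-14.2  32.9  39.2] z [0.0926 0.0951 0.0963]
scene handles 305 x [25.5 38.9 50.6] y [-18.2  27.6  33.3] z [0.1511 0.1599 0.163 ]
scene block 36 x [-18.8   6.5  13.2] y [ 6.3 16.3 22. ] z [0.0774 0.0804 0.082 ]
```

View pics/s13c.png

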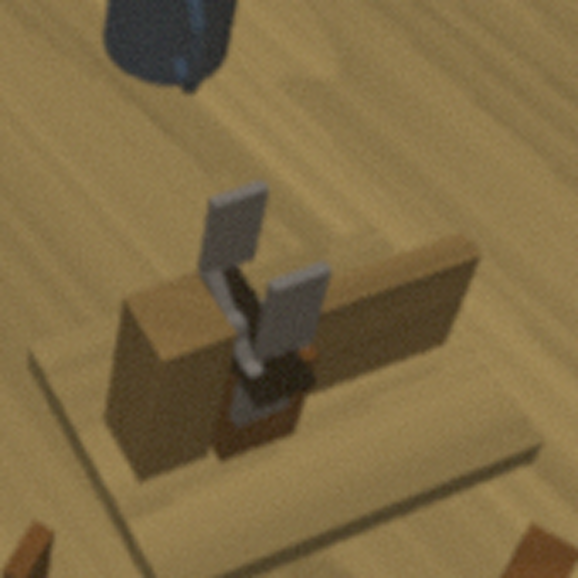

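View pics/w13.png

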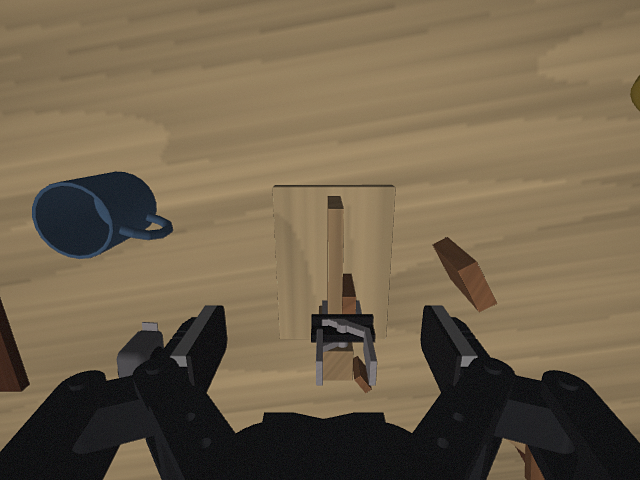

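```bash
python3 -c "
from h import *
print(job.job_done())"
```

```text
the job is handed in; nothing more can be done
None
```

I squeezed the clamp open on the rail, carried it over, and lowered it open over panel and block, about 15 mm short of the post. I pressed it home with about 7 N and slid it along until it bore on the post. Then I let it close in small steps, lowering the arm to follow the pads, and withdrew. The job is handed in; it reports no verdict.

**Last checks:**
- **Seating:** The sole's top face read 93.7 to 95.1 mm depending on the camera, against 94 mm expected.
- **Jaws:** The handles measured about 52 mm over their outer faces, so the jaws are closed on 30 mm (joint about 0.005).
- **Block:** It looks flush with the panel, with its middle at frame y of about 15 to 16 mm.
- **Release:** The gripper is clear, with nothing on the wrist beyond sensor noise. I kept clear of the mug, car and tape measure, but did not measure them again afterwards.

**Where the readings disagreed:**
- **Distance to the post:** The wrist camera put the sole about 1.5 mm short of the post. The top camera, and the force on contact, put it against the post.
- **Tilt:** The handles read about 2 mm further towards the post than the sole, a tilt of roughly 0.03 rad at most, which is within the limit.
- **Not measured:** I could not read the jaw contact forces directly.

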